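# Level the drooping key leaf with the right foot

### The job

The hinged key leaf droops towards you because the foot under its front is missing. Swing the latch clear of it, lift the leaf and lay it fully back, feel how thick the marble disc beneath is, stand on that disc the one of the three bone feet whose height will hold the leaf level, and lower the leaf onto it. Do not shift the glass stopper, the candle snuffer or the keyring.

Things in the scene. Friction and masses are not known exactly. Their poses are not given: they have to be found in the camera images.
- stand: fixed wooden stand on the shelf that carries leaf and latch; origin on the shelf surface (z = 0); its own x axis points from the leaf's front knob to its hinge, y along the hinge, z up. A hinge block 26 x 150 x 56 mm stands at x = 80 to 106 mm; the latch post (18 mm across, 72 mm high) at x = -10, y = -95 mm. Its place and yaw vary
- leaf (a joint): angle of the leaf about its hinge (rad): 0 is level, positive lifts the front knob up and over away from the robot; from -0.15 (drooping, the start) to a stop at 1.75, where it leans back past upright and stays by its weight. Below about 1.5 it falls shut slowly by itself (0.25 kg, damped hinge, 0.3 N m s/rad) and rests on whatever is under it
- leaf_hinge (a point): point on the leaf's hinge axis, middle of its width, 65 mm above the shelf; the axis runs along the stand's y. The leaf is a wooden board 120 mm wide, 10 mm thick, reaching from 10 to 155 mm from this axis, which lies in its mid-thickness: the underside of the level leaf is 60 mm above the shelf
- leaf_knob (a point): centre of the leaf's brass knob, 180 mm from the hinge axis: a cylinder 20 mm across and 16 mm long lying along the stand's y, 25 mm in front of the leaf's edge on an 8 mm wide stem. Pinch its two flat ends (16 mm apart) from above; it pivots between the fingers as the leaf swings. Nothing stands within 25 mm of its ends
- latch (a joint): angle of the brass turn latch about its upright pivot (rad): 0 lies across the leaf (along the stand's +y) and blocks it from being lifted; grows anticlockwise seen from above, stop at 1.9; clear of the leaf beyond 1.3. Starts at 0 to 0.3, stays where left, turns with about 0.03 N m. A bar 12 mm wide, 73 to 81 mm above the shelf
- latch_pivot (a point): the latch's pivot axis, on top of the latch post, 77 mm above the shelf
- latch_knob (a point): middle of the upright brass finger knob on the latch's free end: 14 mm across, from 81 to 107 mm above the shelf (this point at 95 mm), 55 mm from the pivot axis
- spot (a point): point at shelf height (z = 0) under the centre of the marble disc on which the foot must stand, 115 mm from the hinge axis towards the knob. The fixed grey disc is 56 mm across and 6, 14 or 22 mm thick; which varies and is not told: feel its top with the fingers. The two discs of the other thicknesses lie at the back of the shelf, not needed
- foot_short: one of three look-alike turned bone feet: an upright plain cylinder 24 mm across and 38 mm tall, flat ends, loose, about 45 g, standing on the shelf; origin at the centre of its underside, z along its axis. It differs from the other two only in height
- foot_medium: one of three look-alike turned bone feet: an upright plain cylinder 24 mm across and 46 mm tall, flat ends, loose, about 45 g, standing on the shelf; origin at the centre of its underside, z along its axis. It differs from the other two only in height
- foot_tall: one of three look-alike turned bone feet: an upright plain cylinder 24 mm across and 54 mm tall, flat ends, loose, about 45 g, standing on the shelf; origin at the centre of its underside, z along its axis. It differs from the other two only in height
- stopper: bystander, loose, to be left where it is; origin at the centre of its underside. Green glass bottle stopper, 34 mm across, 46 mm high, upright
- snuffer: bystander, loose, to be left where it is; origin at the centre of its underside. Brass candle snuffer, cone 32 mm across and 32 mm high at the origin, with a thin handle 150 mm long along its x, lying
- keyring: bystander, loose, to be left where it is; origin at the centre of its underside. Pewter ring 54 mm across, 6 mm thick, with one key reaching 77 mm along its x, lying flat
Things that resemble listed ones, but are neither listed nor needed, are in the scene too. Leave any purple look-alike of the foot_tall alone.

How it is judged:
On the way, in this order (a step that is already met when the one before it is completed fails the run):
1. the latch is swung clear (1.3 rad or more) while the leaf is still down (value of joint latch above 1.3 rad and value of joint leaf below 0.08 rad), for 0.1 s.
2. the leaf is laid back past upright (1.6 rad or more) (value of joint leaf above 1.6 rad), for 0.2 s.
At the end, for the whole second after the job is handed in: the leaf rests still and level (within 0.03 rad) on one of the bone feet, which stands upright (within 0.1 rad) on the disc, its axis within 22 mm of the spot; only the foot of the right height can do this (value of joint leaf between -0.03 and 0.03 rad and velocity of joint leaf between -0.03 and 0.03 rad/s and ((horizontal distance between foot_short and spot below 0.022 m and angle between foot_short's own z axis and vertical below 0.1 rad) or (horizontal distance between foot_medium and spot below 0.022 m and angle between foot_medium's own z axis and vertical below 0.1 rad) or (horizontal distance between foot_tall and spot below 0.022 m and angle between foot_tall's own z axis and vertical below 0.1 rad))); the robot touches nothing.
It fails at once if the stopper is shifted by more than 30 mm (distance of stopper from where it was at the start of the episode above 0.03 m).
It fails at once if the snuffer is shifted by more than 30 mm (distance of snuffer from where it was at the start of the episode above 0.03 m).
It fails at once if the keyring is shifted by more than 30 mm (distance of keyring from where it was at the start of the episode above 0.03 m).
It also fails if it takes over 72 s, if anything falls off the work surface, if the arm or the gripper's body presses on something with over 40 N, if the wrist force passes 120 N, or if a joint passes its speed limit or range.

### The arm

A 6-joint arm with a two-finger parallel gripper is mounted at the origin on the work surface. World frame = base frame: x ahead of the robot, y to its left, z up, the work surface at z = 0. Lengths are in m, angles in rad, forces in N, time in s.
With the tool pointing down it reaches from about 0.375 to 0.975 m from the base axis. Payload 3.8 kg.
Tool frame: the origin (TCP) lies between the finger pads; the fingertips stand 22 mm ahead of it and the grasp point (between the pads) lies 3 mm ahead of it; z points along the fingers, y is the direction in which the jaws open and shut (so a half turn about z gives the same grasp; the last joint's range is limited). The gripper opens to 85 mm and grips with 20 to 120 N. Pads are 22 mm wide; open, the fingers measure 114 mm over their backs; the gripper's body (76 mm by 85 mm) begins 54 mm behind the grasp point. The pads swing forward as they close: fully open they stand 13 mm farther back than shut.
Start: joints at [-1.339, 0.264, 1.604, -0, 1.274, -0.037], TCP at [0.179, -0.651, 0.253] pointing down, gripper open.
Joint ranges: [-2.63, 2.63], [-0.94, 2.18], [0.31, 2.57], [-1.31, 4.45], [0, 2.66], [-2.55, 2.55]. Speed limits (rad/s): [2.57, 2.57, 3.14, 3.14, 3.14, 3.14].

### API

Orientations are given as a rotation vector (axis times angle).
In Python, from workcell import * gives the robot as it stands.
- The arm moves only by the tool step_arm, never from a script. Its argument "motion" is a list that holds one entry, the list of rows, each a list of 7 numbers: the finger opening in m, from 0 to 0.0854, then the shift along the world's x, y, z in m, then the turn, a rotation vector about the world's x, y, z in degrees. A call has exactly 8 rows; each row is the pose to reach, as a shift and turn from the pose measured when the call began; what a row does not reach only later rows make up. A row lasts 1/8 s, in which the tool goes at most 62.5 mm and 10.7 degrees, less where a joint would pass 70% of its speed; a pose out of reach is approached as far as the arm can. A call with a gripper value outside its range is refused whole. The fingers move at their own pace and stop on an object; "newtons" is the grip in N (left out, the last holds). Time passes only in rows, so rows that repeat a pose let the fingers close, or fill a call up. It gives the time, the measured TCP pose, the force and the opening at its end, in the units of the state.
- read_state(): the state, without advancing time (a new reading comes with each control period).
- read_camera(name): name is "scene" or "top"; returns (picture, depth): 384x512x3 uint8, blue, green, red; 384x512 float32, m along the optical axis (not along the pixel's ray), 0 where there is no reading.
- get_calibration(name): a dict with "K" (3x3 intrinsics, pixels), "world_from_camera" (4x4, takes a point from camera to world coordinates). Camera axes: x right, y down, z forward; pixel columns grow to the right and rows downward; lengths in m; the calibration is good to about 2 mm. A picture is of the moment at which its call begins. get_calibration takes no time and is no camera call.
- finish_job(): hands the job in, once; it reports no verdict.
Trained networks look in the newest picture that a camera, given by its name, has taken for a name from the list of things; names that differ only in an ending like _2 or _b are one class to them, and where a whole thing is asked for, a point or a joint stands for the part that bears it (a point fixed in the world has none). Each returns a list of dicts, best first, with "score" (0 to 1); they miss things now and then, are a little off and sometimes report something else, mostly with a low value. They report only what shows in the picture. A call takes as long as a camera call. They do not tell look-alikes from the thing itself.
- spot_in(camera, thing): "xyz" ([x, y, z] in m, in the coordinates of the camera as it stood for that picture, good to about 4 mm: the middle of the surface that is visible of it).
- regions_of(camera, thing): "region" (384x512 bool, what is visible of it).
The state is a dict: "time": time; "q": joint angles; "joint_vel": joint speeds; "joint_torque": joint torques, N m; "tool_pos": TCP position; "tcp_rot": TCP orientation; "wrist_force": force on the tool from outside, world axes, zero at the start; "torque": the same for the moment, N m; "width": opening from 0.0 (shut) to 1.0 (fully open).
Only numpy, scipy, OpenCV 4.12 (cv2) and the standard library are available. Lean on these libraries where they do the work, as an engineer would, in place of code of your own. Each camera call takes 0.05 s, during which the arm holds its last target. There are 200 camera calls.

## Working session

There is one attempt and no reset: what is moved stays moved. The work goes in short steps, Python scripts to look and compute and a tool call to move; the robot and the scene stay as the last step left them, time stands still between calls to the robot, and variables do not carry over. Pictures are saved under pics/ and viewed, on a budget of 10 in all, crops included, one or two more only if the job needs it, and the job is handed in when it is done.

Besides the shell and the picture viewer there is one more tool, called after "Emit:" as name(argument=value, ...), one argument or row to a line, values as JSON. step_arm: Moves the arm, as the interface text tells. Its arguments: {"type":"object","properties":{"motion":{"type":"array"},"newtons":{"type":"number"}},"required":["motion"]}

```bash
mkdir -p pics; ls
cat > h.py <<'E'
from workcell import *
import numpy as np, cv2
def snap(c):
    im,d=read_camera(c); np.savez(f'{c}.npz',im=im,d=d); return im,d
def cam2w(c,p):
    T=np.array(get_calibration(c)["world_from_camera"]); return T[:3,:3]@np.array(p)+T[:3,3]
def cloud(c,d):
    K=np.array(get_calibration(c)["K"]); v,u=np.mgrid[:d.shape[0],:d.shape[1]]
    P=np.stack([(u-K[0,2])/K[0,0]*d,(v-K[1,2])/K[1,1]*d,d],-1)
    T=np.array(get_calibration(c)["world_from_camera"]); return P@T[:3,:3].T+T[:3,3]
def pix(c,p):
    K=np.array(get_calibration(c)["K"]);T=np.array(get_calibration(c)["world_from_camera"])
    q=K@(T[:3,:3].T@(np.array(p)-T[:3,3])); return (q[:2]/q[2]).round(0)
E
python3 - <<'E'
from h import *
for c in("top","scene"):
    im,d=snap(c); cv2.imwrite(f'pics/{c}0.png',cv2.resize(im,(800,600)))
    print(c,np.array(get_calibration(c)["world_from_camera"])[:3,3].round(3))
    for n in ["leaf_knob","latch_knob","latch_pivot","leaf_hinge","leaf","stand","foot_short","foot_medium","foot_tall","spot","stopper","snuffer","keyring"]:
        try:
            r=spot_in(c,n)
            for x in r[:5]:
                w=cam2w(c,x["xyz"]); print(n,round(x["score"],2),w.round(3),pix(c,w))
        except Exception as e: print(n,e)
print(read_state()["time"])
E
```

```text
pics
top [0.405 0.085 0.97 ]
leaf_knob 0.86 [ 0.557 -0.12   0.06 ] [338. 189.]
leaf_knob 0.66 [0.592 0.231 0.051] [191. 172.]
latch_knob 0.7 [ 0.53  -0.179  0.079] [366. 200.]
latch_pivot 0.98 [ 0.57  -0.127  0.056] [340. 184.]
leaf_hinge 0.78 [ 0.571 -0.133  0.054] [343. 183.]
leaf_hinge 0.61 [ 0.556 -0.121  0.06 ] [338. 189.]
leaf_hinge 0.55 [0.624 0.119 0.042] [238. 160.]
leaf_hinge 0.34 [0.489 0.199 0.041] [203. 215.]
leaf 0.87 [ 0.557 -0.114  0.056] [335. 189.]
stand 0.61 [ 0.57  -0.128  0.058] [341. 184.]
foot_short 0.67 [0.488 0.199 0.039] [203. 215.]
foot_tall 0.53 [0.592 0.228 0.053] [192. 171.]
foot_tall 0.44 [0.591 0.301 0.053] [162. 171.]
spot 0.93 [ 0.574 -0.125  0.054] [339. 182.]
spot 0.49 [ 0.532 -0.184  0.078] [367. 199.]
stopper 0.55 [0.621 0.121 0.04 ] [237. 162.]
snuffer 0.51 [0.653 0.388 0.006] [133. 150.]
keyring 0.57 [0.455 0.097 0.008] [245. 231.]
keyring 0.46 [ 0.531 -0.182  0.076] [366. 199.]
scene [1.017 0.567 0.534]
latch_knob 0.46 [ 0.6   -0.123  0.051] [178. 176.]
latch_pivot 0.86 [ 0.6   -0.12   0.053] [178. 176.]
leaf_hinge 0.96 [ 0.6   -0.122  0.052] [178. 176.]
leaf 0.85 [ 0.561 -0.114  0.056] [192. 170.]
leaf 0.57 [0.604 0.235 0.038] [286. 250.]
stand 0.72 [ 0.604 -0.122  0.049] [177. 177.]
stand 0.27 [0.638 0.133 0.032] [236. 237.]
foot_short 0.71 [0.496 0.201 0.026] [306. 222.]
foot_medium 0.71 [0.445 0.351 0.034] [381. 240.]
foot_tall 0.89 [0.664 0.233 0.031] [263. 269.]
foot_tall 0.75 [0.595 0.31  0.036] [320. 269.]
foot_tall 0.65 [0.604 0.237 0.036] [286. 252.]
foot_tall 0.53 [0.446 0.351 0.035] [381. 240.]
foot_tall 0.44 [0.637 0.134 0.032] [237. 237.]
spot 0.71 [ 0.601 -0.119  0.056] [178. 175.]
snuffer 0.19 [ 0.602 -0.118  0.055] [178. 176.]
keyring 0.48 [0.461 0.097 0.005] [280. 204.]
keyring 0.48 [ 0.535 -0.161  0.079] [188. 152.]
keyring 0.32 [ 0.598 -0.119  0.055] [179. 175.]
1.4
```

View pics/top0.png

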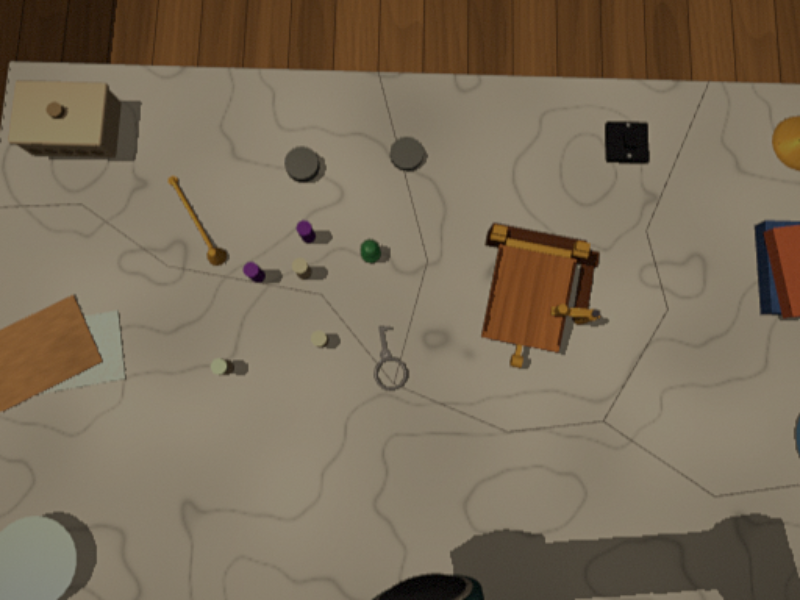

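View pics/scene0.png

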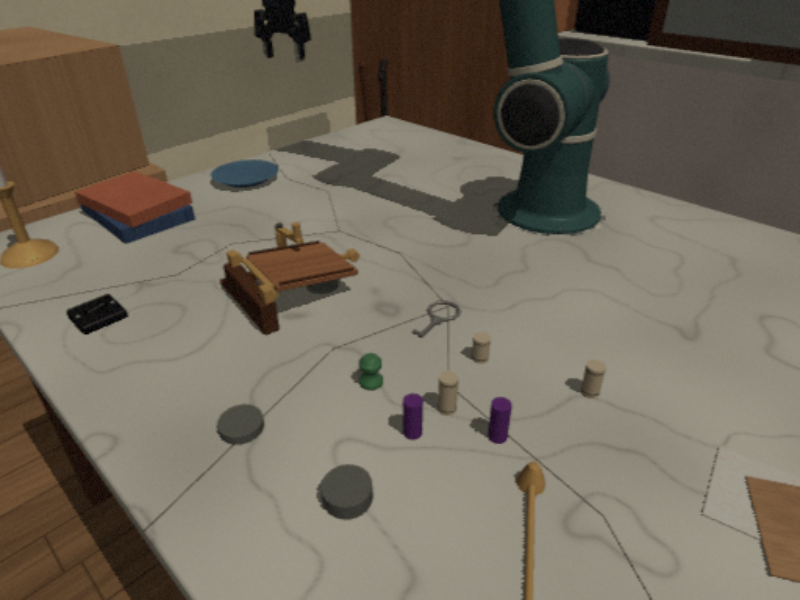

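Top view (800x600 picture): the bone feet are at (302,269), (319,340) and (221,367). The purple look-alikes at (306,231) and (254,271) are to be left alone. The leaf is around (535,295), with its knob at (519,356). The latch runs from its post at about (598,318) to its knob at about (560,311). Two spare discs lie at (302,164) and (407,153).

```bash
cat > m.py <<'E'
from h import *
z=np.load('top.npz');im,d=z['im'],z['d'];P=cloud('top',d)
r=regions_of('top','leaf');m=r[0]['region'];print(r[0]['score'],m.sum())
Q=P[m];ok=(Q[:,2]>.03)&(Q[:,2]<.075);Q=Q[ok]
A=np.c_[Q[:,:2],np.ones(len(Q))]
w=np.ones(len(Q),bool)
for _ in range(6):
    c=np.linalg.lstsq(A[w],Q[w,2],rcond=None)[0]; w=abs(A@c-Q[:,2])<.004
print('slope',np.hypot(*c[:2]),'yaw from slope',np.degrees(np.arctan2(c[1],c[0])),w.sum())
# all points on leaf plane in neighbourhood
B=(abs(P[...,0]-.57)<.12)&(abs(P[...,1]+.12)<.12)
on=B&(abs(P[...,0]*c[0]+P[...,1]*c[1]+c[2]-P[...,2])<.004)&(P[...,2]>.03)
rect=cv2.minAreaRect((P[on][:,:2]*1000).astype(np.float32));print(rect)
for n,lo,hi in(('latchknob',.097,.115),('z>.085',.085,.115),('bar',.076,.085)):
    k=B&(P[...,2]>lo)&(P[...,2]<hi); 
    if k.any(): print(n,k.sum(),P[k].mean(0).round(4),P[k].min(0).round(3),P[k].max(0).round(3))
for u,v in((302,164),(407,153),(302,269),(319,340),(221,367)):
    a,b=int(u*.64),int(v*.64); s=P[b-12:b+13,a-12:a+13].reshape(-1,3); h=np.percentile(s[:,2],93 if v>200 else 60); t=s[s[:,2]>h-.006] ; 
    print((u,v),'top',np.median(t[:,2]).round(4),'ctr',(t[:,:2].min(0)/2+t[:,:2].max(0)/2).round(4),np.ptp(t,0).round(3)[:2], 'shelf',np.percentile(s[:,2],5).round(4))
crop=im[130:250,290:410];cv2.imwrite('pics/crop1.png',cv2.resize(crop,(600,600),interpolation=cv2.INTER_CUBIC))
np.save('leafplane.npy',c)
E
python3 m.py
```

```text
0.93 3391
slope 0.14497086243818108 yaw from slope -8.684714011057002 3081
((553.1328735351562, -136.01727294921875), (161.9009552001953, 209.2718048095703), 85.80046844482422)
latchknob 36 [ 0.5322 -0.1574  0.1054] [ 0.526 -0.164  0.098] [ 0.539 -0.152  0.109]
z>.085 63 [ 0.5307 -0.172   0.0979] [ 0.524 -0.218  0.085] [ 0.539 -0.152  0.109]
bar 151 [ 0.5591 -0.1746  0.0798] [ 0.525 -0.219  0.076] [ 0.662 -0.065  0.085]
(302, 164) top 0.0222 ctr [0.6038 0.1763] [0.398 0.183] shelf -0.0018
(407, 153) top 0.0143 ctr [0.6164 0.0688] [0.423 0.052] shelf -0.0019
(302, 269) top 0.0541 ctr [0.5062 0.1627] [0.203 0.156] shelf -0.0026
(319, 340) top 0.0382 ctr [0.4518 0.1469] [0.094 0.124] shelf -0.0027
(221, 367) top 0.0457 ctr [0.4283 0.2206] [0.047 0.272] shelf -0.0025
```

View pics/crop1.png

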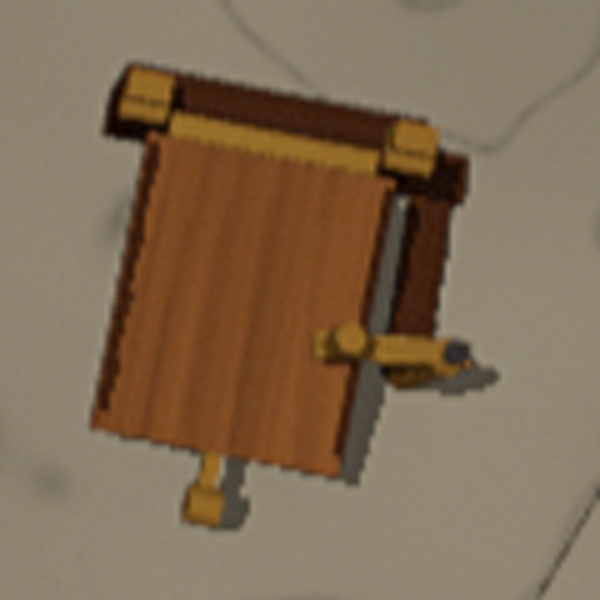

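The crop shows the latch knob at crop (350,340), the pivot near (455,352), and the leaf knob at (205,502). The leaf's front corners are at (92,428) and (342,475). The spare discs measure 22 and 14 mm, so the disc on the spot should be 6 mm, which calls for the tall foot (z 0.054). I'll confirm this by touch.

Run:
```python
from h import *
z=np.load('top.npz');d=z['d'];P=cloud('top',d);c=np.load('leafplane.npy')
K=np.array(get_calibration('top')["K"]);T=np.array(get_calibration('top')["world_from_camera"])
def ray(px,n,h): # n.(x,y)+h = z
    u,v=px[0]/5+290-.4,px[1]/5+130-.4
    r=T[:3,:3]@np.linalg.inv(K)@[u,v,1];o=T[:3,3]
    t=(n[0]*o[0]+n[1]*o[1]+h-o[2])/(r[2]-n[0]*r[0]-n[1]*r[1]);return o+t*r
cs=[ray(p,c[:2],c[2]) for p in((92,428),(342,475),(160,135),(393,182))]
for q in cs:print('corner',q.round(4))
f=cs[1]-cs[0];print('front len',np.linalg.norm(f),'yaw',np.degrees(np.arctan2(f[0],-f[1])))
for a,b in((0,2),(1,3)):
    e=cs[b]-cs[a];print('side yaw',np.degrees(np.arctan2(e[1],e[0])),np.linalg.norm(e))
print('knob top',ray((205,502),(0,0),.048).round(4)); print('latchknob',ray((352,336),(0,0),.107).round(4)); print('pivot',ray((456,350),(0,0),.083).round(4))
# feet & discs locally
for n,x,y,h in(('tall',.59,.228,.054),('short',.488,.199,.038),('med',.445,.351,.046)):
    m=(np.hypot(P[...,0]-x,P[...,1]-y)<.03)&(P[...,2]>h-.008)&(P[...,2]<h+.01)
    q=P[m];print(n,m.sum(),q.mean(0).round(4),((q.min(0)+q.max(0))/2).round(4),np.ptp(q,0).round(3))
# hinge block top
for yaw in(-9,-10.5):
  y=np.radians(yaw);ex=np.array([np.cos(y),np.sin(y)]);ey=np.array([-ex[1],ex[0]])
  fm=(cs[0]+cs[1])[:2]/2; Hh=fm+ex*(.155*np.cos(.147)-.005*.147)  # top surface front edge
  st=Hh-ex*0.0  
  print(yaw,'hinge',Hh.round(4),'knob',(Hh-ex*.178).round(4),'spot',(Hh-ex*.115).round(4),'slope',np.hypot(*c[:2]))
S=read_state();print(S['tool_pos'],S['tcp_rot'],S['width'],S['time'])
```

```text
corner [ 0.4936 -0.0509  0.047 ]
corner [ 0.4741 -0.1697  0.0468]
corner [ 0.6323 -0.0801  0.0675]
corner [ 0.6123 -0.191   0.0671]
front len 0.1203911620470217 yaw -9.306719177015125
side yaw -11.889373315663349 0.14319129492002272
side yaw -8.76580615598242 0.14128000996985543
knob top [ 0.4598 -0.1043  0.048 ]
latchknob [ 0.532  -0.1588  0.107 ]
pivot [ 0.5302 -0.2135  0.083 ]
tall 84 [0.596  0.2298 0.0537] [0.5962 0.2296 0.0523] [0.022 0.022 0.011]
short 81 [0.487  0.198  0.0382] [0.4877 0.1981 0.0388] [0.022 0.022 0.009]
med 91 [0.4407 0.3447 0.0456] [0.4411 0.3449 0.0445] [0.021 0.023 0.012]
-9 hinge [ 0.6346 -0.1342] knob [ 0.4588 -0.1064] spot [ 0.521  -0.1162] slope 0.14497086243818108
-10.5 hinge [ 0.6339 -0.1381] knob [ 0.4589 -0.1057] spot [ 0.5208 -0.1172] slope 0.14497086243818108
[ 0.17926267 -0.65073739  0.25326927] [-3.11322742e+00 -4.21007770e-01  7.39444205e-06] 1.0005836224861488 1.45
```

Emit:
step_arm(
  motion=[
    [[0.05,0.353,0.492,-0.05,0,0,-25],[0.05,0.353,0.492,-0.05,0,0,-25],[0.05,0.353,0.492,-0.05,0,0,-25],[0.05,0.353,0.492,-0.05,0,0,-25],[0.05,0.353,0.492,-0.05,0,0,-25],[0.05,0.353,0.492,-0.05,0,0,-25],[0.05,0.353,0.492,-0.05,0,0,-25],[0.05,0.353,0.492,-0.05,0,0,-25]],
  ],
  newtons=20,
)

```text
time: 2.45
tool_pos: [0.4708, -0.2442, 0.2125]
tcp_rot: [3.13, -0.263, 0.002]
wrist_force: [0.6, 0.1, 0.4]
width: 0.582
```

Emit:
step_arm(
  motion=[
    [[0.05,0.061,0.085,-0.03,0,0,0],[0.05,0.061,0.085,-0.03,0,0,0],[0.05,0.061,0.085,-0.07,0,0,0],[0.05,0.061,0.085,-0.104,0,0,0],[0.05,0.061,0.085,-0.104,0,0,0],[0.0,0.061,0.085,-0.104,0,0,0],[0.0,0.061,0.085,-0.104,0,0,0],[0.0,0.061,0.085,-0.104,0,0,0]],
  ],
  newtons=20,
)

```text
time: 3.45
tool_pos: [0.5333, -0.1601, 0.1106]
tcp_rot: [3.129, -0.263, 0.008]
wrist_force: [0.4, -0.0, 3.8]
width: 0.148
```

Emit:
step_arm(
  motion=[
    [[0.0,-0.012,-0.001,0,0,0,0],[0.0,-0.025,-0.005,0,0,0,0],[0.0,-0.037,-0.012,0,0,0,0],[0.0,-0.046,-0.021,0,0,0,0],[0.0,-0.053,-0.032,0,0,0,0],[0.0,-0.057,-0.043,0,0,0,0],[0.0,-0.058,-0.051,0,0,0,0],[0.0,-0.058,-0.052,0,0,0,0]],
  ],
  newtons=20,
)

```text
time: 4.45
tool_pos: [0.4738, -0.2124, 0.1103]
tcp_rot: [3.129, -0.264, 0.003]
wrist_force: [-5.7, 3.5, 3.1]
width: 0.152
```

Emit:
step_arm(
  motion=[
    [[0.05,0,0,0,0,0,0],[0.05,0,0,0.0,0,0,0],[0.05,0,0,0.05,0,0,0],[0.05,-0.015,0.05,0.05,0,0,0],[0.05,-0.015,0.107,0.05,0,0,0],[0.05,-0.015,0.107,0.0,0,0,0],[0.05,-0.015,0.107,0.0,0,0,0],[0.05,-0.015,0.107,0.0,0,0,0]],
  ],
  newtons=20,
)

```text
time: 5.45
tool_pos: [0.4595, -0.1059, 0.1111]
tcp_rot: [3.129, -0.265, 0.005]
wrist_force: [1.0, -0.3, 0.8]
width: 0.58
```

Run:
```python
from h import *
im,d=snap('top'); im2,_=snap('scene')
a=cv2.resize(im[130:270,290:430],(400,400),interpolation=cv2.INTER_CUBIC);b=cv2.resize(im2[100:240,110:250],(400,400),interpolation=cv2.INTER_CUBIC)
cv2.imwrite('pics/c2.png',np.hstack([a,b]));S=read_state();print(S['time'],S['tool_pos'],S['wrist_force'])
```

```text
5.55 [ 0.46038731 -0.10644793  0.11206031] [ 0.23486131  0.28042561 -0.66780463]
```

View pics/c2.png

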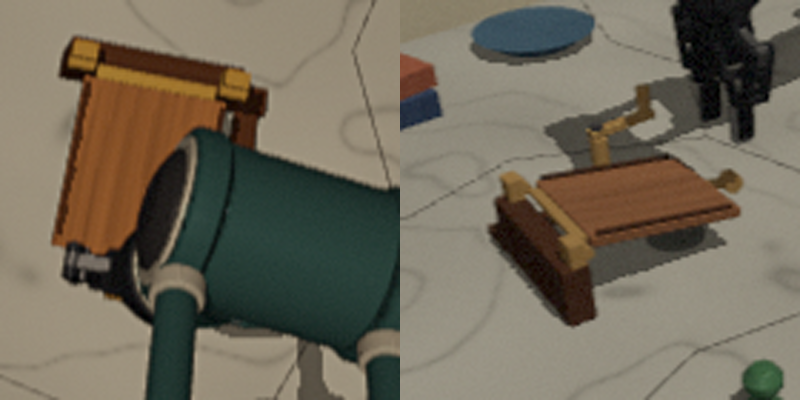

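The latch now points towards the robot, clear of the leaf. The gripper is above the leaf knob (right half, about (735,180)).

Emit:
step_arm(
  motion=[
    [[0.05,-0.001,0.001,-0.05,0,0,0],[0.05,-0.001,0.001,-0.071,0,0,0],[0.05,-0.001,0.001,-0.071,0,0,0],[0.05,-0.001,0.001,-0.071,0,0,0],[0.0,-0.001,0.001,-0.071,0,0,0],[0.0,-0.001,0.001,-0.071,0,0,0],[0.0,-0.001,0.001,-0.071,0,0,0],[0.0,-0.001,0.001,-0.071,0,0,0]],
  ],
  newtons=30,
)

```text
time: 6.55
tool_pos: [0.4604, -0.1063, 0.0423]
tcp_rot: [3.127, -0.265, 0.011]
wrist_force: [-2.0, -4.8, 6.3]
width: 0.18
```

Emit:
step_arm(
  motion=[
    [[0.0,-0.002,0,0.026,0,0,0],[0.0,0,0,0.053,0,0,0],[0.0,0.006,-0.001,0.08,0,0,0],[0.0,0.016,-0.003,0.105,0,0,0],[0.0,0.029,-0.005,0.128,0,0,0],[0.0,0.046,-0.008,0.149,0,0,0],[0.0,0.058,-0.01,0.162,0,0,0],[0.0,0.065,-0.011,0.167,0,0,0]],
  ],
  newtons=30,
)

```text
time: 7.55
tool_pos: [0.5249, -0.1176, 0.2096]
tcp_rot: [3.126, -0.265, 0.008]
wrist_force: [-6.7, -2.9, 2.2]
width: 0.182
```

Emit:
step_arm(
  motion=[
    [[0.0,0.0145,-0.002,0.0105,0,0,0],[0.0,0.038,-0.006,0.023,0,0,0],[0.0,0.063,-0.0105,0.032,0,0,0],[0.0,0.089,-0.015,0.038,0,0,0],[0.0,0.107,-0.018,0.039,0,0,0],[0.0,0.124,-0.021,0.038,0,0,0],[0.0,0.133,-0.022,0.037,0,0,0],[0.0,0.137,-0.023,0.037,0,0,0]],
  ],
  newtons=30,
)

```text
time: 8.55
tool_pos: [0.6622, -0.1415, 0.2466]
tcp_rot: [3.125, -0.265, 0.008]
wrist_force: [-2.5, -4.7, 0.0]
width: 0.178
```

Emit:
step_arm(
  motion=[
    [[0.05,0,0,0,0,0,0],[0.05,0,0,0,0,0,0],[0.05,0,0,0.06,0,0,0],[0.05,-0.05,0.01,0.06,0,0,0],[0.0,-0.11,0.02,0.06,0,0,0],[0.0,-0.141,0.025,0.03,0,0,0],[0.0,-0.141,0.025,-0.03,0,0,0],[0.0,-0.141,0.025,-0.09,0,0,0]],
  ],
  newtons=20,
)

```text
time: 9.55
tool_pos: [0.5215, -0.116, 0.1566]
tcp_rot: [3.125, -0.265, 0.015]
wrist_force: [0.9, -0.6, -1.1]
width: 0.0
```

Run:
```python
from h import *
im2,d=snap('scene');P=cloud('scene',d)
cv2.imwrite('pics/c3.png',cv2.resize(im2[60:240,90:330],(800,600),interpolation=cv2.INTER_CUBIC));S=read_state();print(S['time'],S['tool_pos'],S['wrist_force'],S['width'])
for r in spot_in('scene','spot')[:3]:
    w=cam2w('scene',r['xyz']);print(r['score'],w.round(4),pix('scene',w))
m=(np.hypot(P[...,0]-.521,P[...,1]+.117)<.022);q=P[m];print(m.sum(),np.percentile(q[:,2],[10,30,50,70,90]).round(4))
m=(np.hypot(P[...,0]-.521,P[...,1]+.117)<.06)&(np.hypot(P[...,0]-.521,P[...,1]+.117)>.04);q=P[m];print(np.percentile(q[:,2],[10,30,50]).round(4))
```

```text
9.6 [ 0.51520992 -0.1142997   0.14696203] [-3.14789698  0.75412065 -4.34491233] -0.000764920581736211
0.78 [ 0.6557 -0.1336  0.079 ] [154. 173.]
0.48 [ 0.4898 -0.2077  0.0771] [191. 142.]
468 [0.0052 0.1434 0.1686 0.2019 0.2382]
[-0.0013 -0.      0.2139]
```

View pics/c3.png

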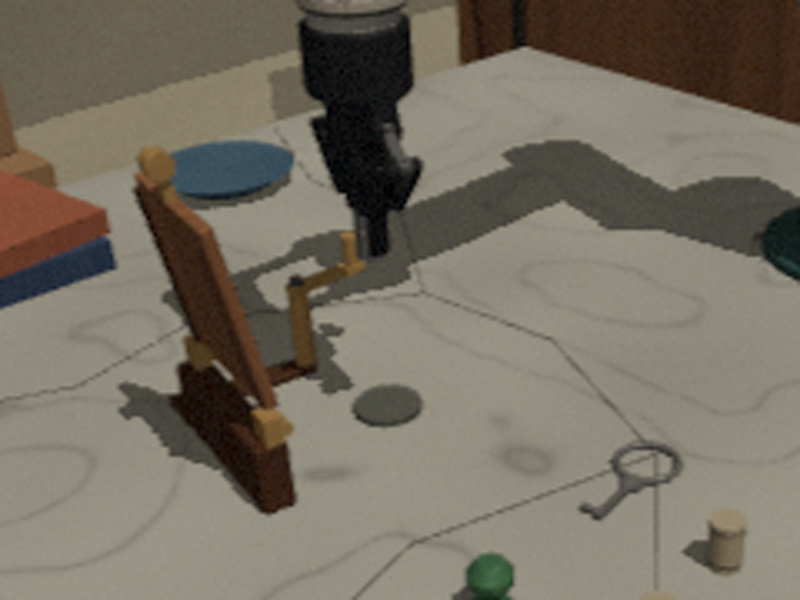

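Leaf is laid back and staying; the thin disc shows at crop (387,405).

Emit:
step_arm(
  motion=[
    [[0.0,0.005,-0.002,-0.04,0,0,0],[0.0,0.005,-0.002,-0.08,0,0,0],[0.0,0.005,-0.002,-0.095,0,0,0],[0.0,0.005,-0.002,-0.1,0,0,0],[0.0,0.005,-0.002,-0.105,0,0,0],[0.0,0.005,-0.002,-0.11,0,0,0],[0.0,0.005,-0.002,-0.112,0,0,0],[0.0,0.005,-0.002,-0.114,0,0,0]],
  ],
  newtons=20,
)

```text
time: 10.65
tool_pos: [0.5203, -0.1164, 0.0358]
tcp_rot: [3.128, -0.265, -0.013]
wrist_force: [-0.6, 0.2, 0.3]
width: 0.003
```

Run:
```python
from h import *
K=np.array(get_calibration('scene')["K"]);T=np.array(get_calibration('scene')["world_from_camera"])
im=np.load('scene.npz')['im'];g=cv2.cvtColor(im,cv2.COLOR_BGR2GRAY)
m=(g[172:192,193:220]<85).astype(np.uint8);n,l,s,c=cv2.connectedComponentsWithStats(m);i=l[9,13];print(s[i],c[i]+[193,172])
u,v=c[i]+[193,172]
for u,v in((u,v-.7),(206.1,181.0)):
    r=T[:3,:3]@np.linalg.inv(K)@[u,v,1];o=T[:3,3];print((o+r*(.006-o[2])/r[2]).round(4))
S=read_state();print(S['tool_pos'],S['wrist_force'])
```

```text
[  3   4  20  12 187] [205.67379679 181.6631016 ]
[ 0.5236 -0.1127  0.006 ]
[ 0.5229 -0.1117  0.006 ]
[ 0.52031022 -0.11637016  0.03580157] [-0.60725649  0.18408565  0.33046204]
```

Emit:
step_arm(
  motion=[
    [[0.0,0,0,-0.002,0,0,0],[0.0,0,0,-0.004,0,0,0],[0.0,0,0,-0.006,0,0,0],[0.0,0,0,-0.008,0,0,0],[0.0,0,0,-0.01,0,0,0],[0.0,0,0,-0.011,0,0,0],[0.0,0,0,-0.011,0,0,0],[0.0,0,0,-0.011,0,0,0]],
  ],
)

```text
time: 11.65
tool_pos: [0.5204, -0.1164, 0.0279]
tcp_rot: [3.128, -0.265, -0.015]
wrist_force: [-9.4, 2.8, 25.2]
width: 0.001
```

Contact at TCP z 0.0279, so the fingertips are at 6 mm and the disc is 6 mm thick. Touch agrees with the elimination, so I'll use the tall foot.

Emit:
step_arm(
  motion=[
    [[0.05,0,0,0.06,0,0,0],[0.05,0,0,0.12,0,0,0],[0.05,0.03,0.06,0.13,0,0,20],[0.05,0.045,0.12,0.13,0,0,30],[0.05,0.055,0.18,0.13,0,0,40],[0.05,0.065,0.24,0.13,0,0,50],[0.05,0.07,0.3,0.13,0,0,54.5],[0.05,0.0756,0.3464,0.13,0,0,54.5]],
  ],
)

```text
time: 12.65
tool_pos: [0.5958, 0.2327, 0.1578]
tcp_rot: [2.897, 1.2, -0.011]
wrist_force: [0.3, 0.5, 0.4]
width: 0.587
```

Run:
```python
from h import *
im2,d=snap('scene')
cv2.imwrite('pics/c4.png',cv2.resize(im2[120:300,200:440],(800,600),interpolation=cv2.INTER_CUBIC));S=read_state();print(S['time'],S['tool_pos'],S['tcp_rot'],S['wrist_force'],S['width'])
P=cloud('scene',d)
m=(np.hypot(P[...,0]-.596,P[...,1]-.23)<.03)&(P[...,2]>.051)&(P[...,2]<.062);q=P[m]
print(m.sum(),q.mean(0).round(4),((q.min(0)+q.max(0))/2).round(4),np.ptp(q,0).round(3),np.median(im2[m],0))
```

```text
12.7 [0.59638978 0.23782418 0.15801995] [ 2.89946204  1.20259961 -0.00626899] [ 0.88130369  3.84410753 -0.24059355] 0.5860338511516611
94 [0.596  0.2301 0.0531] [0.596  0.2293 0.0534] [0.025 0.025 0.004] [117. 144. 159.]
```

View pics/c4.png

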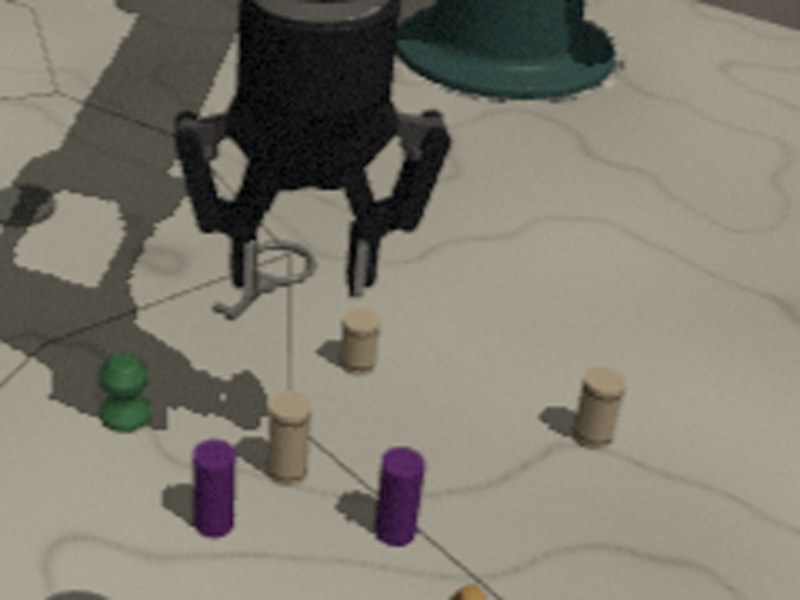

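The picture shows the tall bone foot at crop (290,438), between purple look-alikes at (214,490) and (400,497). The gripper is above it.

Emit:
step_arm(
  motion=[
    [[0.05,0,-0.008,-0.02,0,0,0],[0.05,0,-0.008,-0.04,0,0,0],[0.05,0,-0.008,-0.04,0,0,0],[0.05,0,-0.008,-0.07,0,0,0],[0.05,0,-0.008,-0.1,0,0,0],[0.05,0,-0.008,-0.117,0,0,0],[0.05,0,-0.008,-0.117,0,0,0],[0.0,0,-0.008,-0.117,0,0,0]],
  ],
  newtons=25,
)

```text
time: 13.7
tool_pos: [0.5974, 0.23, 0.0423]
tcp_rot: [2.9, 1.202, -0.003]
wrist_force: [0.5, 0.2, 0.4]
width: 0.388
```

Emit:
step_arm(
  motion=[
    [[0.0,0,0,0,0,0,0],[0.0,0,0,0,0,0,0],[0.0,0,0,0,0,0,0],[0.0,0,0,0,0,0,0],[0.0,0,0,0.02,0,0,0],[0.0,0,0,0.06,0,0,0],[0.0,0,0,0.1,0,0,0],[0.0,0,0,0.1,0,0,0]],
  ],
  newtons=25,
)

```text
time: 14.7
tool_pos: [0.6008, 0.2311, 0.1483]
tcp_rot: [2.899, 1.202, 0.012]
wrist_force: [1.1, -0.4, -0.4]
width: 0.271
```

Emit:
step_arm(
  motion=[
    [[0.0,-0.02,-0.03,0,0,0,0],[0.0,-0.03,-0.08,0,0,0,0],[0.0,-0.04,-0.14,0,0,0,0],[0.0,-0.055,-0.2,0,0,0,0],[0.0,-0.065,-0.26,0,0,0,0],[0.0,-0.075,-0.32,0,0,0,0],[0.0,-0.079,-0.346,0,0,0,0],[0.0,-0.079,-0.346,0,0,0,0]],
  ],
  newtons=25,
)

```text
time: 15.7
tool_pos: [0.5207, -0.1165, 0.1479]
tcp_rot: [2.902, 1.197, 0.011]
wrist_force: [0.0, -0.3, 0.0]
width: 0.271
```

Run:
```python
from h import *
im2,d=snap('scene');cv2.imwrite('pics/c5.png',cv2.resize(im2[60:240,90:330],(800,600),interpolation=cv2.INTER_CUBIC));S=read_state();print(S['time'],S['tool_pos'],S['tcp_rot'],S['wrist_force'],S['width'])
```

```text
15.75 [ 0.52098345 -0.11530565  0.14784508] [2.90137146 1.19899327 0.01099008] [ 0.87570376  1.22040479 -0.31527276] 0.27466377431308225
```

View pics/c5.png

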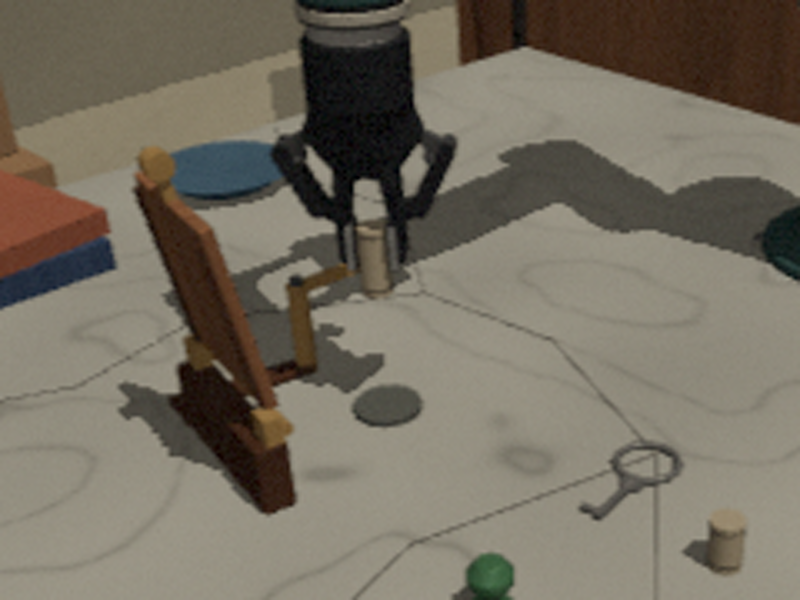

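The foot is held upright over the disc.

Emit:
step_arm(
  motion=[
    [[0.0,0.001,0,-0.04,0,0,0],[0.0,0.001,0,-0.075,0,0,0],[0.0,0.001,0,-0.085,0,0,0],[0.0,0.001,0,-0.09,0,0,0],[0.0,0.001,0,-0.094,0,0,0],[0.0,0.001,0,-0.097,0,0,0],[0.0,0.001,0,-0.098,0,0,0],[0.0,0.001,0,-0.099,0,0,0]],
  ],
  newtons=25,
)

```text
time: 16.75
tool_pos: [0.5223, -0.1155, 0.0492]
tcp_rot: [2.901, 1.199, 0.012]
wrist_force: [-0.4, -0.4, 0.3]
width: 0.271
```

Emit:
step_arm(
  motion=[
    [[0.0,0,0,-0.001,0,0,0],[0.0,0,0,-0.001,0,0,0],[0.0,0,0,-0.002,0,0,0],[0.0,0,0,-0.002,0,0,0],[0.0,0,0,-0.002,0,0,0],[0.0,0,0,-0.002,0,0,0],[0.0,0,0,-0.002,0,0,0],[0.0,0,0,-0.002,0,0,0]],
  ],
)

```text
time: 17.75
tool_pos: [0.5226, -0.1154, 0.049]
tcp_rot: [2.901, 1.198, 0.012]
wrist_force: [-4.6, 2.2, 12.0]
width: 0.274
```

Emit:
step_arm(
  motion=[
    [[0.0,0,0,0,0,0,0],[0.055,0,0,0,0,0,0],[0.055,0,0,0,0,0,0],[0.055,0,0,0,0,0,0],[0.055,0,0,0.03,0,0,0],[0.055,0,0,0.08,0,0,0],[0.055,0,0,0.14,0,0,0],[0.055,0,0,0.2,0,0,0]],
  ],
)

```text
time: 18.75
tool_pos: [0.5221, -0.1153, 0.2504]
tcp_rot: [2.902, 1.199, 0.011]
wrist_force: [0.6, -0.6, 0.0]
width: 0.647
```

Run:
```python
from h import *
im2,d=snap('scene');cv2.imwrite('pics/c6.png',cv2.resize(im2[60:240,90:330],(800,600),interpolation=cv2.INTER_CUBIC));S=read_state();print(S['time'],S['tool_pos'],S['tcp_rot'],S['width'])
P=cloud('scene',d)
m=(np.hypot(P[...,0]-.522,P[...,1]+.115)<.035)&(P[...,2]>.056)&(P[...,2]<.068);q=P[m];print(m.sum(),q.mean(0).round(4),((q.min(0)+q.max(0))/2).round(4),np.ptp(q,0).round(3))
m=(abs(P[...,0]-.66)<.04)&(abs(P[...,1]+.14)<.04)&(P[...,2]>.228);q=P[m];print('knob',m.sum(),q.mean(0).round(4),q.min(0).round(3),q.max(0).round(3))
```

```text
18.8 [ 0.52672133 -0.11650026  0.26055989] [2.89313708 1.19521685 0.02975537] 0.6438292216895176
43 [ 0.5233 -0.1151  0.0591] [ 0.5228 -0.1164  0.0589] [0.021 0.025 0.005]
knob 98 [ 0.6683 -0.1369  0.2429] [ 0.659 -0.151  0.229] [ 0.677 -0.13   0.251]
```

View pics/c6.png

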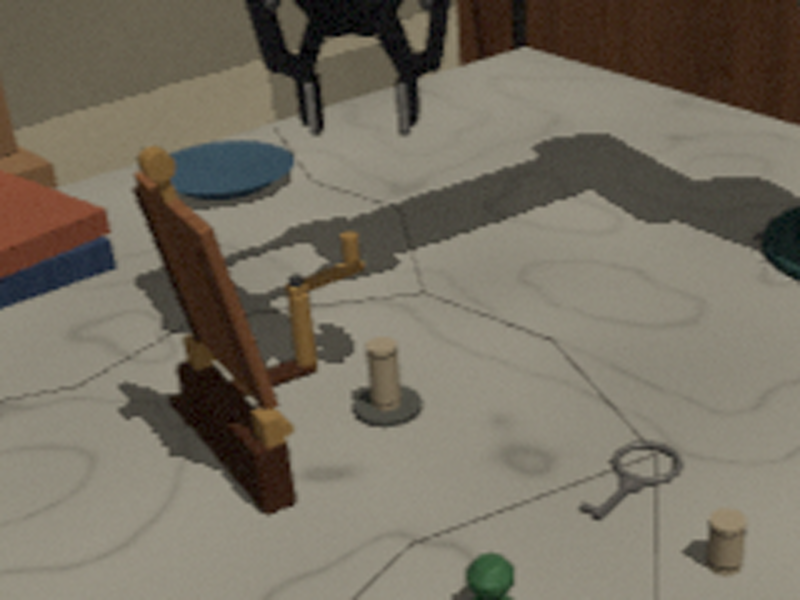

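The foot stands upright at the disc's centre (crop (383,375)). Its top is measured at z 0.059, at (0.523,-0.116).

Emit:
step_arm(
  motion=[
    [[0.05,0,0,0.05,0,0,-10],[0.05,0.0,0,0.08,0,0,-20],[0.05,0.03,-0.005,0.08,0,0,-30],[0.05,0.07,-0.01,0.08,0,0,-40],[0.05,0.12,-0.02,0.08,0,0,-50],[0.05,0.139,-0.023,0.08,0,0,-54.5],[0.05,0.139,-0.023,0.08,0,0,-54.5],[0.05,0.139,-0.023,0.08,0,0,-54.5]],
  ],
)

```text
time: 19.8
tool_pos: [0.665, -0.1394, 0.34]
tcp_rot: [3.112, -0.26, 0.016]
wrist_force: [0.6, 0.2, -0.2]
width: 0.586
```

Emit:
step_arm(
  motion=[
    [[0.05,0.001,0,-0.03,0,0,0],[0.05,0.001,0,-0.06,0,0,0],[0.05,0.001,0,-0.085,0,0,0],[0.05,0.001,0,-0.095,0,0,0],[0.05,0.001,0,-0.095,0,0,0],[0.0,0.001,0,-0.095,0,0,0],[0.0,0.001,0,-0.095,0,0,0],[0.0,0.001,0,-0.095,0,0,0]],
  ],
  newtons=30,
)

```text
time: 20.8
tool_pos: [0.6664, -0.142, 0.2473]
tcp_rot: [3.108, -0.26, 0.02]
wrist_force: [-1.7, -7.2, 3.3]
width: 0.187
```

Emit:
step_arm(
  motion=[
    [[0.0,-0.026,0.0045,0.003,0,0,0],[0.0,-0.053,0.009,0.0015,0,0,0],[0.0,-0.079,0.013,-0.0035,0,0,0],[0.0,-0.104,0.0175,-0.013,0,0,0],[0.0,-0.1275,0.0215,-0.0255,0,0,0],[0.0,-0.149,0.025,-0.042,0,0,0],[0.0,-0.1615,0.027,-0.0545,0,0,0],[0.0,-0.1675,0.028,-0.061,0,0,0]],
  ],
  newtons=30,
)

```text
time: 21.8
tool_pos: [0.4983, -0.1132, 0.1874]
tcp_rot: [3.109, -0.261, 0.021]
wrist_force: [-3.8, 4.3, 5.1]
width: 0.18
```

Emit:
step_arm(
  motion=[
    [[0.0,-0.011,0.002,-0.014,0,0,0],[0.0,-0.02,0.003,-0.03,0,0,0],[0.0,-0.0275,0.0045,-0.046,0,0,0],[0.0,-0.034,0.0055,-0.063,0,0,0],[0.0,-0.038,0.0065,-0.08,0,0,0],[0.0,-0.0405,0.0065,-0.0945,0,0,0],[0.0,-0.0415,0.007,-0.1035,0,0,0],[0.0,-0.0415,0.007,-0.109,0,0,0]],
  ],
  newtons=30,
)

```text
time: 22.8
tool_pos: [0.4556, -0.1057, 0.0772]
tcp_rot: [3.11, -0.261, 0.016]
wrist_force: [-5.4, 3.8, 1.3]
width: 0.179
```

Emit:
step_arm(
  motion=[
    [[0.0,0,0,-0.002,0,0,0],[0.0,0,0,-0.003,0,0,0],[0.0,0,0,-0.005,0,0,0],[0.0,0,0,-0.006,0,0,0],[0.0,0,0,-0.007,0,0,0],[0.0,0,0,-0.008,0,0,0],[0.0,0,0,-0.008,0,0,0],[0.0,0,0,-0.008,0,0,0]],
  ],
  newtons=30,
)

```text
time: 23.8
tool_pos: [0.4555, -0.1057, 0.0692]
tcp_rot: [3.11, -0.261, 0.016]
wrist_force: [-4.2, 3.6, 0.3]
width: 0.182
```

Emit:
step_arm(
  motion=[
    [[0.0,0,0,-0.001,0,0,0],[0.0,0,0,-0.001,0,0,0],[0.0,0,0,-0.002,0,0,0],[0.0,0,0,-0.002,0,0,0],[0.0,0,0,-0.002,0,0,0],[0.0,0,0,-0.002,0,0,0],[0.0,0,0,-0.002,0,0,0],[0.0,0,0,-0.002,0,0,0]],
  ],
)

```text
time: 24.8
tool_pos: [0.4555, -0.1057, 0.0672]
tcp_rot: [3.11, -0.261, 0.016]
wrist_force: [-3.9, 3.6, 0.6]
width: 0.181
```

Run:
```python
from h import *
im2,d=snap('scene');cv2.imwrite('pics/c7.png',cv2.resize(im2[100:220,120:280],(800,600),interpolation=cv2.INTER_CUBIC));S=read_state();print(S['time'],S['tool_pos'],S['wrist_force'],S['width'])
```

```text
24.85 [ 0.45548097 -0.10570022  0.06720069] [-3.32098866  2.84679957 -0.01357302] 0.1829720422241429
```

View pics/c7.png

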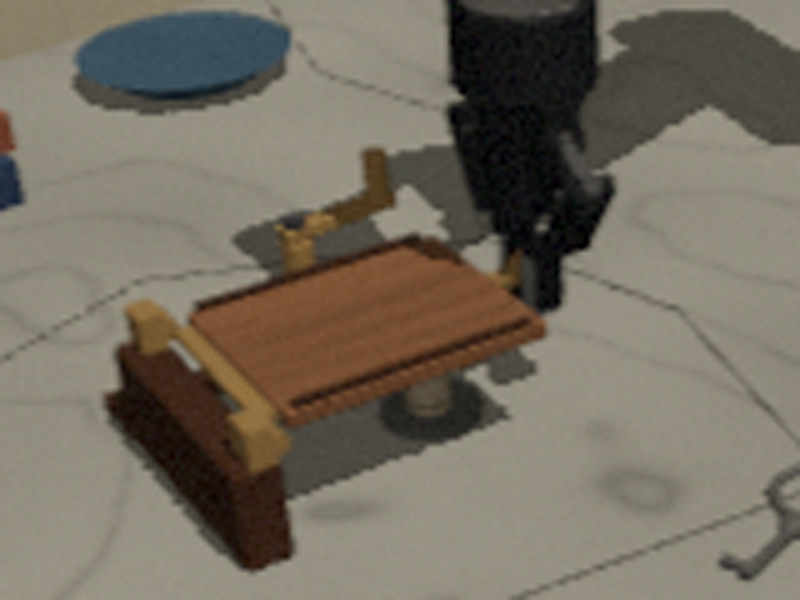

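The leaf is nearly level and the foot (crop (430,395)) is upright beneath it. I'm releasing the knob and backing off.

Emit:
step_arm(
  motion=[
    [[0.02,0,0,0,0,0,0],[0.03,0,0,0,0,0,0],[0.05,0,0,0,0,0,0],[0.05,0,0,0,0,0,0],[0.05,0,0,0,0,0,0],[0.05,0,0,0.03,0,0,0],[0.05,0,0,0.08,0,0,0],[0.05,0,0,0.14,0,0,0]],
  ],
)

```text
time: 25.85
tool_pos: [0.4543, -0.1054, 0.2074]
tcp_rot: [3.11, -0.261, 0.011]
wrist_force: [1.5, -1.2, 0.3]
width: 0.587
```

Emit:
step_arm(
  motion=[
    [[0.05,-0.01,-0.05,0.05,0,0,0],[0.05,-0.05,-0.1,0.08,0,0,0],[0.05,-0.1,-0.15,0.08,0,0,0],[0.05,-0.1,-0.2,0.08,0,0,0],[0.05,-0.1,-0.25,0.08,0,0,0],[0.05,-0.1,-0.3,0.08,0,0,0],[0.05,-0.1,-0.3,0.08,0,0,0],[0.05,-0.1,-0.3,0.08,0,0,0]],
  ],
)

```text
time: 26.85
tool_pos: [0.354, -0.4048, 0.2868]
tcp_rot: [3.112, -0.262, 0.01]
wrist_force: [-0.0, 0.3, -0.2]
width: 0.587
```

Run:
```python
from h import *
im2,_=snap('scene')
im,d=snap('top');P=cloud('top',d);c=np.load('leafplane.npy')
y=np.radians(-9.5);ex=np.array([np.cos(y),np.sin(y)]);ey=np.array([-ex[1],ex[0]])
r=P[...,:2]-np.array([.6345,-.1344]);a=r@ex;b=r@ey
m=(a>-.14)&(a<-.03)&(abs(b)<.045);q=P[m];A=np.c_[a[m],np.ones(m.sum())]
w=np.ones(len(q),bool)
for _ in range(4):
    k=np.linalg.lstsq(A[w],q[w,2],rcond=None)[0];w=abs(A@k-q[:,2])<.004
print('leaf angle',-k[0],'z at hinge',k[1],w.sum(),len(q))
cv2.imwrite('pics/c8.png',np.hstack([cv2.resize(im2[100:220,120:280],(400,300)),cv2.resize(im,(400,300))]));S=read_state();print(S['time'],S['tool_pos'],S['wrist_force'])
```

```text
leaf angle -0.002384686457918655 z at hinge 0.0699090244605826 1756 1769
26.95 [ 0.35439891 -0.40416788  0.28722977] [0.71023318 1.11917317 0.36017237]
```

View pics/c8.png

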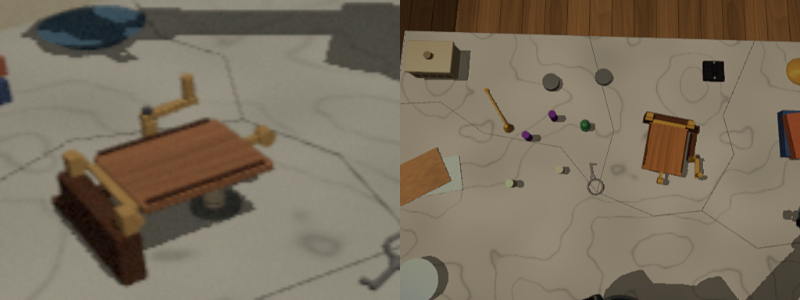

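The last picture shows the leaf level (measured −0.002 rad) on the foot at (215,198). The arm is clear and the bystanders haven't moved.

```bash
python3 -c "
from workcell import *
print(finish_job())"
```

```text
the job is handed in; nothing more can be done
None
```

The job is handed in after about 27 s of robot time. The leaf now rests level on the tall (54 mm) bone foot; the system reports no verdict, so what follows is from my own checks.

I swung the latch clear, to about 1.7 rad by the arm's motion, and laid the leaf back against its stop. The fingertips touched the disc at 6 mm, which agreed with the two spare discs measuring 22 and 14 mm. That called for the tall foot, so I stood it on the disc and lowered the leaf onto it while holding the knob.

- **Leaf:** −0.002 rad from level (limit 0.03), from the top camera after the arm had backed off. I did not measure its speed, but it was released about 1 s before that picture.
- **Foot:** measured before the leaf came down, its top was within about 5 mm of the disc centre (limit 22 mm). It looked upright in every picture, but I did not measure its tilt.
- **Bystanders:** the stopper, snuffer and keyring showed no shift in the final picture, judged by eye.
- **Arm:** withdrawn and touching nothing.

No check failed. The two estimates of the disc centre differed by about 4 mm, and I aimed between them.

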